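# Shake the battery out of the battery caddy

### The job

Take the clear battery caddy, which leans slot side down on its slanted wooden stand, hold it over the grey tray and shake it until the battery inside lines up with the slot and drops into the tray. Then stand the caddy level, slot side still down, on the bare worktop. Leave the kitchen timer, the garlic and the spice jar alone, and keep the tray where it is.

Things in the scene. Friction and masses are not known exactly. Their poses are not given: they have to be found in the camera images.
- caddy_center (a point): Centre of the loose box (caddy), 72 mm along x, 50 mm along y, 50 mm high, 0.13 to 0.25 kg, clear walls, green plates above and below, upside down. z points from the slotted (lower) plate to the closed one, x along the slot, shown by a yellow strip on the closed plate. At the start x points up the stand's slope. Grip the sides facing +y and -y, at least 12 mm above the slotted plate.
- caddy_slot (a point): Middle of the slot on the caddy's outer face, 25 mm below its centre, axes as the caddy's. The slot is 56 mm along x, 20 mm along y and goes through the 3 mm plate into the room inside, 68 mm along x, 46 mm along y and 44 mm high, with smooth flat walls. The stand shuts the slot at the start.
- battery_center (a point): Centre of a loose smooth battery, a red and silver rod 15 mm in diameter, 50 mm long, 23 g; z along it. It starts inside the caddy, askew at about 45 degrees to the slot, wedged at the low end, and stays so while the caddy is carried smoothly or levelled. Shaking the level caddy to and fro by 20 mm or more along its y, twice a second or faster, or rocking it, lines it up and it falls out.
- stand: Fixed wooden stand, 110 x 48 mm, up to about 66 mm high; origin in the middle of its underside, z up, x towards its high end. Its face slopes up towards x at 30 degrees and is 45 mm above the worktop over the origin; a lip at the low end stands 14 mm out of the slope and keeps the caddy from sliding.
- tray: Loose open grey tray, 130 mm along x, 170 mm along y, 35 mm high, walls and floor 4 mm thick, 0.5 kg; origin in the middle of its underside, z up.
- timer: Bystander: red and white kitchen timer, 63 mm wide, 67 mm high; origin at the middle of its underside.
- garlic: Bystander: garlic bulb, 50 mm wide, 51 mm high; origin at the middle of its underside.
- spice: Bystander: spice jar with a yellow-brown cap, 42 mm in diameter, 106 mm high; origin at the middle of its underside.

How it is judged:
By the outcome, as a careful person would: the job done as asked, in the order asked, and still so for the second after the job is handed in, with the robot touching nothing.
It also fails if it takes over 58 s, if anything falls off the work surface, if the arm or the gripper's body presses on something with over 40 N, if the wrist force passes 120 N, or if a joint passes its speed limit or range.

### The arm

A 6-joint arm with a two-finger parallel gripper is mounted at the origin on a cart in front of the work surface, level with it; the furniture and walls round the work are solid. World frame = base frame: x ahead of the robot, y to its left, z up, the work surface at z = 0. Lengths are in m, angles in rad, forces in N, time in s.
With the tool pointing down it reaches from about 0.325 to 0.775 m from the base axis. Payload 9.3 kg.
Tool frame: the origin (TCP) lies at the very end of the fingers, on their centre line; the grasp point (between the pads) lies 19 mm behind it; z points along the fingers, y is the direction in which the jaws open and shut (so a half turn about z gives the same grasp; the last joint's range is limited). The gripper opens to 85 mm and grips with 20 to 120 N. Pads are 22 mm wide; open, the fingers measure 114 mm over their backs; the gripper's body (76 mm by 85 mm) begins 54 mm behind the grasp point. The pads swing forward as they close: fully open they stand 13 mm farther back than shut.
Start: joints at [1.07, 0.259, 0.021, 1.334, 0, 1.418], TCP at [0.187, 0.517, 0.231] pointing down, gripper open.
Joint ranges: [-3.04, 3.04], [-0.91, 1.82], [-1.04, 1.36], [-1.92, 1.95], [-1.52, 1.45], [-3.14, 3.14]. Speed limits (rad/s): [2.22, 2.22, 2.79, 3.14, 3.14, 3.14].

### API

Orientations are given as a rotation vector (axis times angle).
In Python, from workcell import r, jaws, solver, readout, get_image, camera_model, ticket gives the robot as it stands. Calls block until the motion is done:
- r.move_ptp(position, orientation): joint-space move of the TCP to a pose.
- r.move_linear(position, orientation=None, max_speed=0.15, until_force=None): straight line of the TCP; orientation=None keeps the orientation; max_speed is the mean speed in m/s. With until_force (N) it stops when the force on the tool has changed by that much, and returns True; else False.
- r.movej(angles): joint-space move.
- jaws.grip(opening, newtons=None): finger opening in m; newtons is the grip in N (None keeps the last); returns when the fingers have stopped.
- r.sleep(seconds).
- solver.ik(position, orientation): joint angles nearest the present ones, or None.
- readout.state(): the state.
- get_image(name): name is "scene" or "top"; returns the picture (400x640x3 uint8, red, green, blue); there is no depth.
- camera_model(name): a dict with "mtx" (3x3 intrinsics, pixels), "origin" and "attitude" of the camera in the world. Camera axes: x right, y up, looking along -z (the intrinsics and any distortion apply to the point x, -y, -z); pixel columns grow to the right and rows downward; lengths in m; the calibration is good to about 2 mm. A picture is of the moment at which its call begins. camera_model takes no time and is no camera call.
A pose or a line that the arm cannot do raises r.IKError and nothing moves.
- ticket.sign_off(): hands the job in, once; it reports no verdict.
The state is a dict: "t": time; "joint_positions": joint angles; "qd": joint speeds; "joint_efforts": joint torques, N m; "position": TCP position; "orientation": TCP orientation; "force": force on the tool from outside, world axes, zero at the start; "moment": the same for the moment, N m; "gripper_width": finger opening in m.
Only numpy, scipy, OpenCV 4.12 (cv2) and the standard library are available. Lean on these libraries where they do the work, as an engineer would, in place of code of your own. Each camera call takes 0.05 s, during which the arm holds its last target. There are 200 camera calls.

## Working session

There is one attempt and no reset: what is moved stays moved. The work goes in short steps, each a Python script; the robot and the scene stay as the last script left them, time stands still between calls to the robot, and variables do not carry over. Pictures are saved under pics/ and viewed, about 8 in all and at most 12, crops included, and the job is handed in when it is done.

```bash
mkdir -p pics; ls; python3 - <<'E'
from workcell import *
import cv2
for n in("scene","top"):
    cv2.imwrite(f"pics/{n}0.png",get_image(n)[:,:,::-1]); print(camera_model(n))
print(readout.state())
E
```

```text
pics
{'mtx': array([[508.66371154,   0.        , 313.68236208],
       [  0.        , 508.66371154, 196.20632937],
       [  0.        ,   0.        ,   1.        ]]), 'origin': array([-0.40891574, -0.74771336,  1.20270741]), 'attitude': array([ 0.77728467, -0.36361943, -0.87202403])}
{'mtx': array([[375.87750058,   0.        , 322.46653289],
       [  0.        , 375.87750058, 197.77850244],
       [  0.        ,   0.        ,   1.        ]]), 'origin': array([0.29232171, 0.01406278, 1.2788809 ]), 'attitude': array([ 0.16759326, -0.15726086, -1.53957104])}
{'t': 0.1, 'joint_positions': array([ 1.07039649e+00,  2.59130094e-01,  2.08569665e-02,  1.33369544e+00,
       -6.87136274e-06,  1.41820940e+00]), 'qd': array([ 0.00020137, -0.00113268,  0.00248779, -0.00046136,  0.00020699,
        0.00037461]), 'joint_efforts': array([ 3.70651207e-03, -5.56693196e+01,  3.45070660e+01,  1.15681125e-02,
       -1.94023924e-04,  3.54123335e-05]), 'position': array([0.18734565, 0.51685188, 0.23073737]), 'orientation': array([-5.43529504e-01, -3.09384159e+00,  1.74733189e-03]), 'force': array([-0.16073918, -0.23717962, -0.24535286]), 'moment': array([0.01095637, 0.02803206, 0.06240523]), 'gripper_width': 0.08582656624055486}
```

View pics/scene0.png

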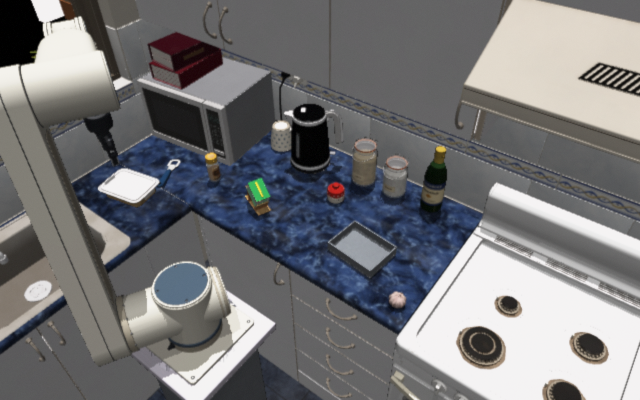

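View pics/top0.png

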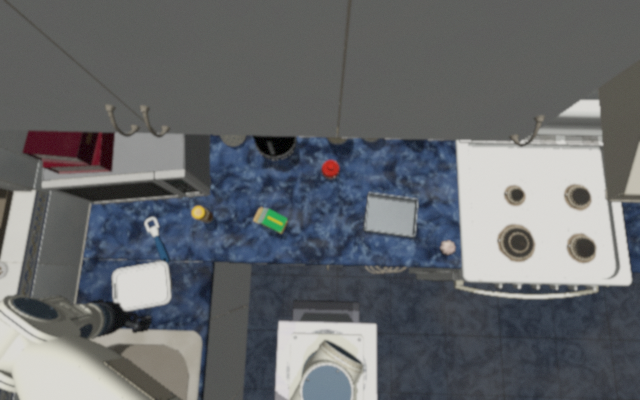

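The scene view shows the caddy and stand at about (258,197), the tray at (362,249), the timer at (336,192), the garlic at (397,299) and the jar at (212,167). In the top view the caddy is at (270,220) and the tray at (391,215). I'll zoom in next.

```bash
cat > h.py <<'E'
import numpy as np, cv2
from scipy.spatial.transform import Rotation as R
from workcell import *
def proj(n,P):
    m=camera_model(n); p=R.from_rotvec(m["attitude"]).inv().apply(np.atleast_2d(P)-m["origin"])*[1,-1,-1]
    q=p@m["mtx"].T; return q[:,:2]/q[:,2:]
def unproj(n,uv,z):
    m=camera_model(n); uv=np.atleast_2d(uv).astype(float)
    d=np.c_[uv,np.ones(len(uv))]@np.linalg.inv(m["mtx"]).T*[1,-1,-1]
    d=R.from_rotvec(m["attitude"]).apply(d); s=(z-m["origin"][2])/d[:,2]
    return m["origin"]+d*s[:,None]
def crop(img,u,v,w,h,k): return cv2.resize(img[v:v+h,u:u+w],None,fx=k,fy=k,interpolation=cv2.INTER_CUBIC)
E
python3 - <<'E'
from h import *
s=cv2.imread("pics/scene0.png");t=cv2.imread("pics/top0.png")
a=np.vstack([np.hstack([crop(s,225,165,50,50,8)[:300],crop(t,245,195,50,50,8)[:300]]),
 np.hstack([crop(s,320,215,80,60,5),crop(t,355,185,80,60,5)])])
cv2.imwrite("pics/z.png",a)
E
```

```text
(no output)
```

View pics/z.png

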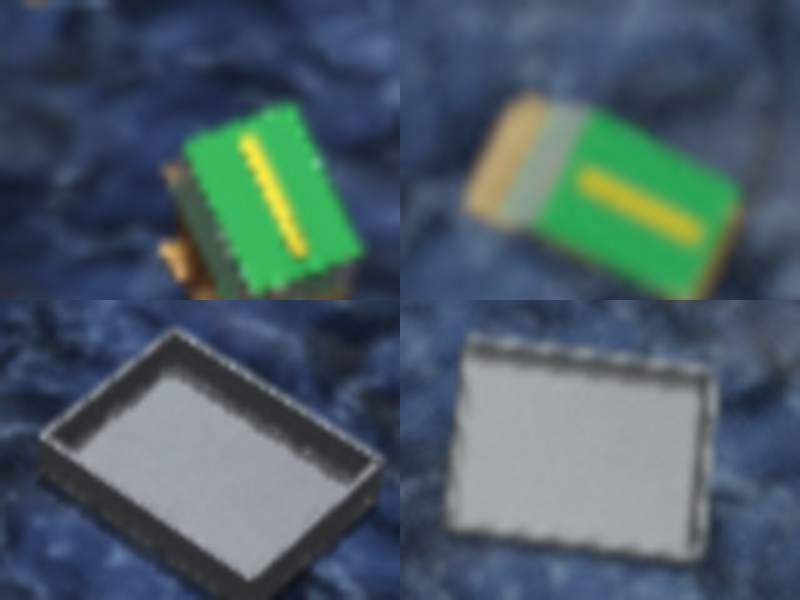

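```bash
cat > fit.py <<'E'
from h import *
from scipy.optimize import least_squares
def quad(img,roi,sel,k=8):
    u,v,w,h=roi; c=cv2.resize(img[v:v+h,u:u+w],None,fx=k,fy=k,interpolation=cv2.INTER_CUBIC)
    m=sel(cv2.cvtColor(c,cv2.COLOR_BGR2HSV)).astype(np.uint8)
    cs,_=cv2.findContours(m,cv2.RETR_EXTERNAL,cv2.CHAIN_APPROX_NONE)
    hull=cv2.convexHull(max(cs,key=cv2.contourArea)); q=cv2.approxPolyN(hull,4,ensure_convex=True).reshape(-1,2)
    return (q+.5)/k-.5+[u,v]
green=lambda H:(H[...,0]>18)&(H[...,0]<80)&(H[...,1]>130)&(H[...,2]>105)
def order(q): # clockwise from the leftmost-top by angle
    c=q-q.mean(0); return q[np.argsort(np.arctan2(c[:,1],c[:,0]))]
def match(p,q): # best cyclic match residual
    p=order(p);q=order(q); return min(((np.roll(p,i,0)-q) for i in range(4)),key=lambda e:(e**2).sum())
E
python3 - <<'E'
from fit import *
I={n:cv2.imread(f"pics/{n}0.png") for n in("scene","top")}
Q={"scene":quad(I["scene"],(235,170,45,50),green),"top":quad(I["top"],(245,195,50,50),green)}
for n in Q: print(n,order(Q[n]).round(1).tolist())
C=np.array([[1,1],[-1,1],[-1,-1],[1,-1]])*[.036,.025]; C=np.c_[C,np.full(4,.025)]
def rot(yaw,t): return R.from_euler("ZY",[yaw,-t])
c0=unproj("top",Q["top"].mean(0),.1)[0]; print(c0)
for y0 in(1.1,-2.0,2.0,-1.1):
    f=lambda p:np.concatenate([match(proj(n,rot(p[3],p[4]).apply(C)+p[:3]),Q[n]).ravel() for n in Q])
    s=least_squares(f,[*c0[:2],.08,y0,.52]); print(y0,s.x.round(4),s.cost)
    g=lambda p:f([*p,.5236]); s=least_squares(g,[*c0[:2],.08,y0]); print("   fixed",s.x.round(4),s.cost)
for n,qs in (("scene",[(328,223.5+0)]),):pass
# tray rims, manual from crops
ts=np.array([[175,329],[383,460],[250,590],[42,436]])/5+[320,155]
tt=np.array([[870-400,338],[1115-400,370],[1104-400,558],[848-400,528]])/5+[355,125]
print(unproj("scene",ts,.035).round(3).tolist());print(unproj("top",tt,.035).round(3).tolist())
for n,pts,z in (("scene",[(336,201),(397,306),(213,181)],0),("top",[(331,169),(447,248),(199,212)],.06)): print(n,unproj(n,pts,z).round(3).tolist())
E
```

```text
scene [[246.7, 182.4], [261.2, 176.8], [270.6, 196.8], [256.1, 201.3]]
top [[269.2, 207.7], [287.1, 217.9], [279.2, 232.8], [261.7, 222.9]]
[0.46371216 0.17576478 0.1       ]
1.1 [0.4716 0.1897 0.0655 1.1534 0.5998] 1.9721252628647092
   fixed [0.4711 0.1883 0.0644 1.1446] 2.3124692473818724
-2.0 [ 0.4716  0.1897  0.0655 -1.9882 -0.5998] 1.972125262878503
   fixed [ 0.4602  0.1665  0.0636 -2.068 ] 147.59297961847906
2.0 [0.4518 0.1935 0.0744 2.2566 1.0647] 236.99657853684937
   fixed [0.4596 0.1876 0.0629 2.1788] 327.3445999040494
-1.1 [ 0.4587  0.1801  0.0615 -0.345  -0.3486] 99.87260234375626
   fixed [ 0.4766  0.1709  0.0634 -0.5693] 117.01373510017388
[[0.576, -0.135, 0.035], [0.557, -0.3, 0.035], [0.424, -0.29, 0.035], [0.45, -0.121, 0.035]]
[[0.583, -0.402, 0.035], [0.565, -0.566, 0.035], [0.437, -0.55, 0.035], [0.453, -0.382, 0.035]]
scene [[0.647, -0.01, 0.0], [0.395, -0.401, 0.0], [0.469, 0.413, 0.0]]
top [[0.649, -0.001, 0.06], [0.394, -0.38, 0.06], [0.491, 0.431, 0.06]]
```

```bash
python3 - <<'E'
from fit import *
I={n:cv2.imread(f"pics/{n}0.png") for n in("scene","top")}
tt=np.array([[70,38],[315,70],[304,258],[48,228]])/5+[355,185]
ts=np.array([[175,29],[383,160],[250,290],[42,136]])/5+[320,215]
a,b=unproj("scene",ts,.035),unproj("top",tt,.035)
print(a.round(3).tolist(),b.round(3).tolist(),a.mean(0),b.mean(0))
T=np.array([[1,1],[-1,1],[-1,-1],[1,-1]])*[.065,.085]
def tray(p): return np.c_[R.from_euler("z",p[2]).apply(np.c_[T,[0]*4])[:,:2]+p[:2],[.035]*4]
s=least_squares(lambda p:np.r_[match(proj("scene",tray(p)),ts).ravel(),match(proj("top",tray(p)),tt).ravel()],[.5,-.21,-.1]);print("tray",s.x,s.cost)
c=np.array([.4711,.1883,.0644]);rr=R.from_euler("ZY",[1.1446,-.5236])
B=np.array([[x,y,z] for z in(-.025,.025) for x,y in((.036,.025),(-.036,.025),(-.036,-.025),(.036,-.025))])
# stand, origin from centre z
dx=(c[2]-.045-.025/np.cos(.5236))/np.tan(.5236); ex=np.array([np.cos(1.1446),np.sin(1.1446),0]); o=c-ex*dx; o[2]=0
S=np.array([[x,y,z] for x,y,z in [(.055,.024,0),(-.055,.024,0),(-.055,-.024,0),(.055,-.024,0),(.037,.024,.066),(-.055,.024,.013),(-.055,-.024,.013),(.037,-.024,.066)]])
S=R.from_euler("z",1.1446).apply(S)+o; print("dx",dx,"stand",o)
E=[(0,1),(1,2),(2,3),(3,0),(4,5),(5,6),(6,7),(7,4),(0,4),(1,5),(2,6),(3,7)]
out=[]
for n,(u,v,w,h) in (("scene",(230,165,50,60)),("top",(245,195,50,60))):
    k=8;im=crop(I[n],u,v,w,h,k)
    for P,col in((B,(0,0,255)),(S,(255,255,0))):
        q=((proj(n,P)-[u,v]+.5)*k).astype(int)
        for i,j in E: cv2.line(im,tuple(map(int,q[i])),tuple(map(int,q[j])),col,1)
    out.append(im)
cv2.imwrite("pics/ov.png",np.hstack(out))
E
```

```text
[[0.576, -0.135, 0.035], [0.557, -0.3, 0.035], [0.424, -0.29, 0.035], [0.45, -0.121, 0.035]] [[0.576, -0.132, 0.035], [0.558, -0.297, 0.035], [0.431, -0.286, 0.035], [0.446, -0.117, 0.035]] [ 0.50192893 -0.21151854  0.035     ] [ 0.50274618 -0.2078934   0.035     ]
tray [ 0.50263846 -0.20966113 -0.10852619] 3.4012058787089514
dx -0.01639820331049888 stand [0.47787919 0.2032313  0.        ]
```

View pics/ov.png

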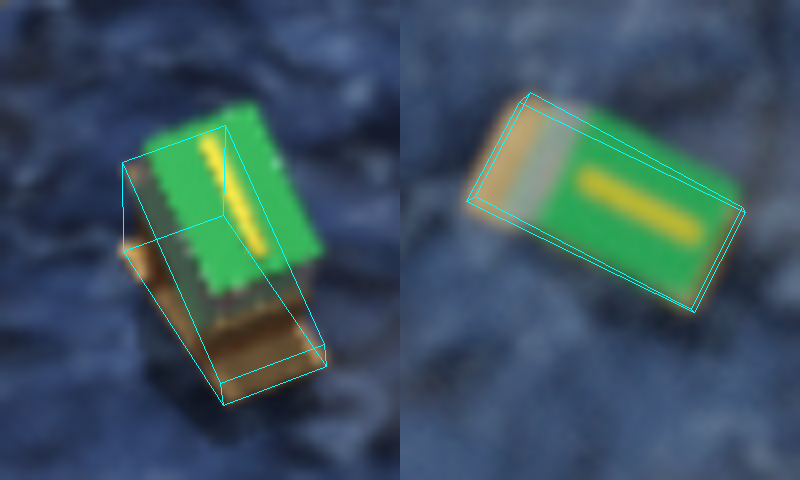

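The overlaid stand wireframe lies on the wood in both views (scene crop: low end near pixel (225,400), high end on the left). That puts x pointing up the slope towards +y, and both cameras agree to about 3 mm. Next I'll check IK.

```bash
cat > plan.py <<'E'
from h import *
c=np.array([.4711,.1883,.0650]); YAW=1.1446; TY=-.1085; TRAY=np.array([.5026,-.2097]); G=.007; PLACE=np.array([.46,.01])
def caddy(yaw,tilt): return R.from_euler("ZY",[yaw,-tilt])
FLIP=R.from_matrix(np.diag([1,-1,-1]))
def tcp(cc,yaw,tilt,s=0):   # caddy centre -> TCP pose
    q=caddy(yaw,tilt); f=FLIP if s==0 else R.from_matrix(np.diag([-1.,1,-1]))
    return np.array(cc)+q.apply([0,0,G-.019]),(q*f).as_rotvec()
E
python3 - <<'E'
from plan import *
for s in(0,1):
    for nm,a in dict(pre=(c+caddy(YAW,.5236).apply([0,0,.09]),YAW,.5236),grasp=(c,YAW,.5236),lift=(c+[0,0,.09],YAW,.5236),tray=([*TRAY,.15],TY,.5236),trayl=([*TRAY,.08],TY,0),place=([*PLACE,.025],.4,0)).items():
        q=solver.ik(*tcp(*a,s)); print(s,nm,None if q is None else np.round(q,2))
E
```

```text
0 pre [-0.17  0.07 -0.6   0.76  0.5   1.87]
0 grasp [-0.06  0.2  -0.69  0.47  0.49  1.99]
0 lift [-0.06  0.08 -0.55  0.74  0.49  1.99]
0 tray [-0.7   0.05 -0.62  0.45  0.28  2.62]
0 trayl [-0.55  0.35 -0.29  0.94  0.    2.7 ]
0 place [-0.16  0.29 -0.56  0.73 -0.    2.58]
1 pre [-0.17  0.07 -0.6   0.76  0.5  -1.27]
1 grasp [-0.06  0.2  -0.69  0.47  0.49 -1.15]
1 lift [-0.06  0.08 -0.55  0.74  0.49 -1.15]
1 tray [-0.7   0.05 -0.62  0.45  0.28 -0.52]
1 trayl [-0.55  0.35 -0.29  0.94  0.   -0.44]
1 place [-0.16  0.29 -0.56  0.73 -0.   -0.56]
```

```bash
python3 - <<'E'
from plan import *
P=tcp(c+caddy(YAW,.5236).apply([0,0,.09]),YAW,.5236)
r.move_ptp([.38,.22,.28],readout.state()["orientation"])
r.move_ptp(*P)
p,o=tcp(c,YAW,.5236)
print(r.move_linear(p,o,.12,until_force=12))
s=readout.state();print(s["t"],s["position"],p,s["force"])
for n in("scene","top"): cv2.imwrite(f"pics/{n}1.png",get_image(n)[:,:,::-1])
a,b=[cv2.imread(f"pics/{n}1.png") for n in("scene","top")]
cv2.imwrite("pics/g.png",np.hstack([crop(a,215,150,66,80,6),crop(b,238,180,66,80,6)]))
E
```

```text
False
3.4333 [0.47380748 0.19388551 0.05512912] [0.47358047 0.19376328 0.0546077 ] [-0.62411683 -0.47195148  0.31629648]
```

View pics/g.png

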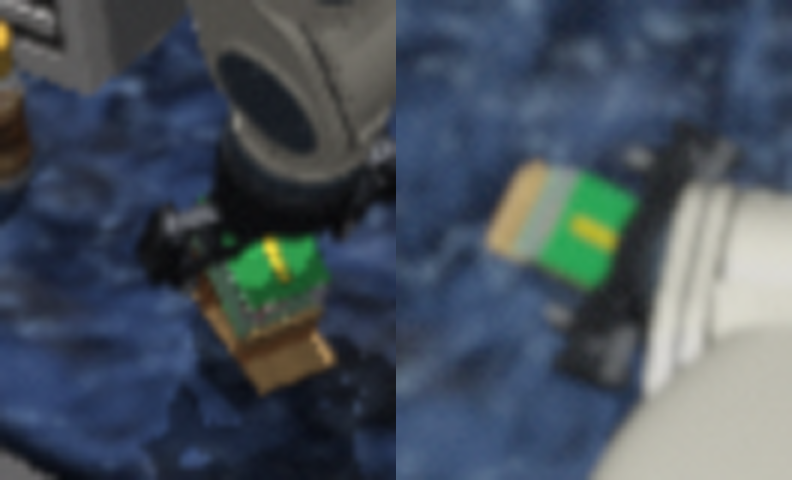

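The fingers straddle the caddy: the scene crop shows a finger at its left side (160,240), and the top crop has the gripper spanning it at (640,260). No contact force so far. Now grip and lift.

```bash
python3 - <<'E'
from plan import *
jaws.grip(.04,60)
s=readout.state();print(s["t"],s["gripper_width"],s["force"])
p,o=tcp(c,YAW,.5236)
r.move_linear(s["position"]+[0,0,.10],None,.1)
s=readout.state();print(s["t"],s["gripper_width"],s["force"],s["position"])
for n in("scene","top"): cv2.imwrite(f"pics/{n}2.png",get_image(n)[:,:,::-1])
a,b=[cv2.imread(f"pics/{n}2.png") for n in("scene","top")]
cv2.imwrite("pics/g2.png",np.hstack([crop(a,215,135,66,80,6),crop(b,238,180,66,80,6)]))
E
```

```text
3.975 0.04942864420914587 [-4.76530165 -6.16362642  8.63466046]
5.1333 0.049900972517262616 [ 0.05251398  0.10108852 -2.14399903] [0.47337911 0.19343024 0.15455903]
```

View pics/g2.png

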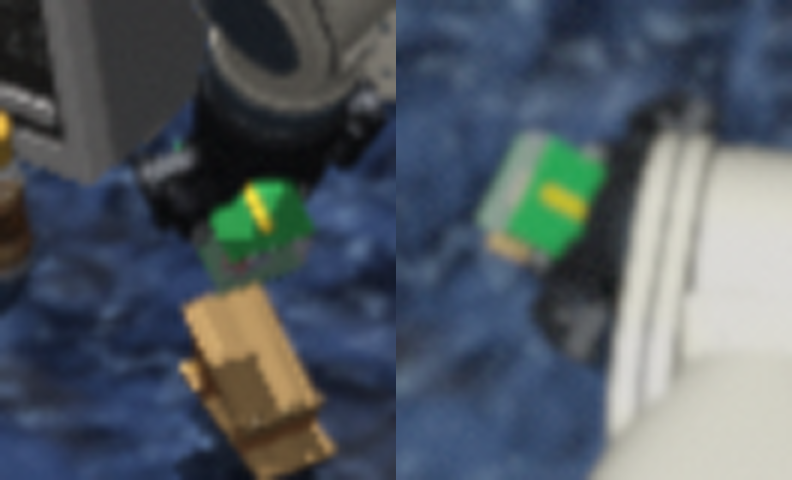

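The caddy is held level with the jaws at 49.9 mm opening and about 2 N of weight, the empty stand lies below it, and the battery shows reddish through the wall. Next I carry it still tilted to the tray, then level it and shake.

```bash
python3 - <<'E'
from plan import *
import time
W=lambda:(lambda s:print(round(s["t"],2),round(s["gripper_width"],4),s["force"].round(2),s["position"].round(3)))(readout.state())
m=(YAW+TY)/2
r.move_linear(*tcp([.46,0,.17],m,.5236),max_speed=.15)
r.move_linear(*tcp([*TRAY,.15],TY,.5236),max_speed=.15); W()
r.move_linear(*tcp([*TRAY,.085],TY,0),max_speed=.06); r.sleep(.2); W()
p,o=tcp([*TRAY,.085],TY,0); d=R.from_euler("z",TY).apply([0,1,0])
for i in range(7):
    r.move_linear(p+.022*d,o,.25); r.move_linear(p-.022*d,o,.25)
W()
r.move_linear(p,o,.1); r.sleep(.3); W()
for n in("scene","top"): cv2.imwrite(f"pics/{n}3.png",get_image(n)[:,:,::-1])
a,b=[cv2.imread(f"pics/{n}3.png") for n in("scene","top")]
cv2.imwrite("pics/g3.png",np.hstack([crop(a,320,195,80,80,5),crop(b,350,170,80,80,5)]))
E
```

```text
8.27 0.0492 [-0.23  0.   -2.8 ] [ 0.508 -0.21   0.14 ]
9.73 0.0494 [ 0.77  0.24 -1.71] [ 0.502 -0.21   0.073]
14.21 0.0493 [ 0.02  0.69 -1.69] [ 0.5   -0.233  0.073]
14.88 0.0494 [ 0.08  0.23 -1.29] [ 0.503 -0.21   0.073]
```

View pics/g3.png

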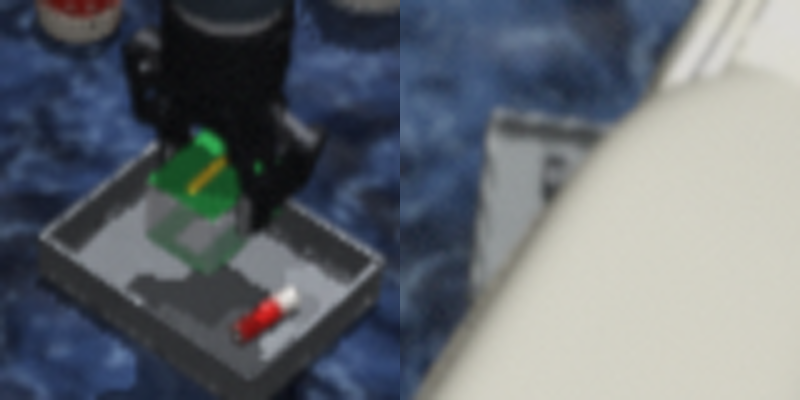

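The red battery lies in the tray at (265,315) in the scene crop and the caddy is empty. Now I'll place the caddy.

```bash
python3 - <<'E'
from plan import *
W=lambda:(lambda s:print(round(s["t"],2),round(s["gripper_width"],4),s["force"].round(2),s["position"].round(4)))(readout.state())
r.move_linear(*tcp([*TRAY,.13],TY,0),max_speed=.12)
r.move_linear(*tcp([*PLACE,.12],.4,0),max_speed=.15)
r.move_linear(*tcp([*PLACE,.036],.4,0),max_speed=.12); r.sleep(.2); W()
print(r.move_linear(*tcp([*PLACE,.016],.4,0),max_speed=.01,until_force=4)); W()
jaws.grip(.062); r.sleep(.2); W()
jaws.grip(.085); W()
p=readout.state()["position"]
r.move_linear(p+[0,0,.10],None,.1)
r.move_linear(p+[-.1,.12,.20],None,.2); r.sleep(.3); W()
for n in("scene","top"): cv2.imwrite(f"pics/{n}4.png",get_image(n)[:,:,::-1])
a,b=[cv2.imread(f"pics/{n}4.png") for n in("scene","top")]
cv2.imwrite("pics/g4.png",np.vstack([crop(a,200,140,220,180,2)[:300],crop(b,180,140,220,180,2)[:300]]).copy())
cv2.imwrite("pics/g4.png",np.hstack([crop(a,220,150,190,190,2.1),crop(b,250,130,190,190,2.1)]))
E
```

```text
18.19 0.0495 [-0.22 -0.32 -1.88] [0.4604 0.0099 0.0246]
True
19.38 0.0495 [-0.86 -0.19  5.76] [0.46   0.01   0.0123]
19.87 0.0621 [-0.38  0.62  1.26] [0.4594 0.0101 0.0116]
20.23 0.0845 [-1.28  0.32 -0.09] [0.4594 0.0101 0.0117]
22.75 0.085 [ 0.96 -0.06  0.17] [0.3595 0.1297 0.2113]
```

View pics/g4.png

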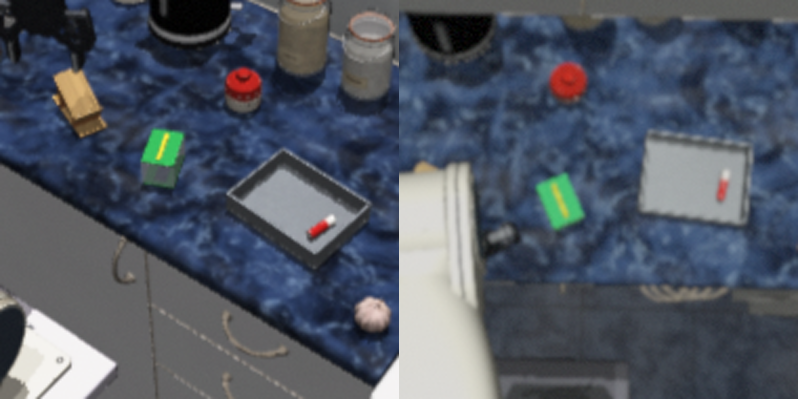

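The caddy stands on the worktop at (163,157) in the scene half, the battery is in the tray at (320,227), and the bystanders are in place. I'll check levelness and shifts numerically, then hand in.

```bash
python3 - <<'E'
from fit import *
Q={n:quad(cv2.imread(f"pics/{n}4.png"),roi,green) for n,roi in(("scene",(280,205,40,40)),("top",(305,205,40,40)))}
C=np.c_[np.array([[1,1],[-1,1],[-1,-1],[1,-1]])*[.036,.025],[.025]*4]
f=lambda p:np.concatenate([match(proj(n,R.from_euler("ZYX",p[3:]).apply(C)+p[:3]),Q[n]).ravel() for n in Q])
s=least_squares(f,[.46,.01,.025,.4,0,0]);print(s.x.round(3),s.cost)
for n,rs in dict(scene=dict(tray_rim=(325,215,36,38),timer=(322,175,28,32),garlic=(385,285,26,26),jar=(200,148,24,38)),top=dict(tray=(362,190,25,50),timer=(318,156,26,26),garlic=(437,236,24,24))).items():
    a,b=[cv2.cvtColor(cv2.imread(f"pics/{n}{k}.png"),cv2.COLOR_BGR2GRAY).astype(np.float32) for k in(0,4)]
    for k,(u,v,w,h) in rs.items(): print(n,k,np.round(cv2.phaseCorrelate(a[v:v+h,u:u+w],b[v:v+h,u:u+w])[0],2))
E
```

```text
[ 0.461  0.012  0.024  0.437 -0.062  0.025] 2.9066063089612615
scene tray_rim [0.07 0.02]
scene timer [-0.07 -0.03]
scene garlic [0.41 0.52]
scene jar [-0.3  -0.41]
top tray [0.51 0.06]
top timer [0.57 0.34]
top garlic [0.06 0.22]
```

```bash
python3 -c "
from workcell import *
print(ticket.sign_off(), readout.state()['t'])"
```

```text
the job is handed in; nothing more can be done
the job is handed in; nothing more can be done
```

The job is done and handed in at about 23 s of robot time. I gripped the caddy on its ±y sides, carried it tilted to the tray, levelled it there and shook it ±22 mm along its y. The battery fell into the tray. I then stood the caddy slot side down on the bare worktop at about (0.46, 0.01) and moved the arm away.

**Checks on the last pictures:**
- **Battery and caddy:** the battery lies in the tray. The caddy stands free, and a fit to both views puts its centre 24 mm above the worktop (25 mm expected).
- **Levelness:** the same fit gives tilts of 3.6° and 1.4°. I take these as measurement noise, because the fit on the 30° stand was off by a similar 4°, but the pictures do not prove the caddy exactly level.
- **Tray and bystanders:** the tray, timer, garlic and spice jar show shifts under 0.7 pixel (about 2 mm or less), which is about the noise of the method. The jar was checked only in the scene view.

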